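# Pop and open the specimen case

## Task

Open the wider of the two grey specimen cases: press down the release tab at its front so that the lid springs up, then push the lid right back until it is fully open and stays there by itself. Only touch and push: do not lift or shove either case, leave the narrower case shut, leave the specimens where they lie and the things standing round about alone.

Things in the scene. Friction and masses are not known exactly. Their poses are not given: they have to be found in the camera images.
- wide_case: the wider of two alike grey specimen cases that stand loose (and heavy, 1.4 kg) on the worktop: 150 mm wide (its y), 110 mm deep (its x), 56 mm high with the lid shut. Origin at the centre of its underside, z up; its front (release tab) faces its -x, the lid's hinge runs along y at the rear (+x). Only its width (and the matching lid) tells it from the other case. A foot plate 34 mm wide and 5 mm thick reaches under the tab to 118 mm in front of the origin
- wide_tab (a joint): release tab of the wider case, angle in rad: 0 at rest, 0.35 fully down. A black bell crank pivoting about a level pin 68 mm in front of the case's origin, 24 mm up; its flat tongue (25 mm wide, 4 mm thick) sticks out 48 mm to the front of the pin. Pressed down at its outer end (about 2 N to start, 5 N to bottom, 14 mm travel) it draws a hook off the lid's lip; the lid comes free at about 0.19 rad. A spring returns it
- wide_tab_press (a point): where to press the wider case's tab: middle of the tongue's top, 40 mm in front of the pin, 108 mm in front of the case's origin, 26 mm above the worktop at rest; press straight down. Moves with the tab
- wide_lid (a joint): lid of the wider case, angle in rad: 0 shut and hooked, 1.9 fully open against its stop (leaning back past upright). Once unhooked a spring under it lifts it in under a second to about 1.0 rad and holds it there, no further; from there it takes less than 1 N at the front edge to push it on; past about 1.6 rad it falls open by its own weight and stays
- wide_lid_front (a point): middle of the lid's front edge on its underside, 112 mm from the hinge line; moves with the lid (52 mm up when shut, about 145 mm up when sprung up). A lip 8 mm long and 24 mm wide projects beyond it. Lid plate 4 mm thick, 154 mm wide, with an 8 mm skirt at front and sides. Its frame turns with the lid: z is the lid's outward (top) side, -x from hinge to front
- wide_hinge (a point): middle of the wider case's lid hinge line, 55 mm behind the case's origin, 46 mm above the worktop; the hinge turns about the case's y
- narrow_case: the narrower of two alike grey specimen cases that stand loose (and heavy, 1.2 kg) on the worktop: 90 mm wide (its y), 110 mm deep (its x), 56 mm high with the lid shut. Origin at the centre of its underside, z up; its front (release tab) faces its -x, the lid's hinge runs along y at the rear (+x). Only its width (and the matching lid) tells it from the other case. A foot plate 34 mm wide and 5 mm thick reaches under the tab to 118 mm in front of the origin
- narrow_tab (a joint): release tab of the narrower case, angle in rad: 0 at rest, 0.35 fully down. A black bell crank pivoting about a level pin 68 mm in front of the case's origin, 24 mm up; its flat tongue (25 mm wide, 4 mm thick) sticks out 48 mm to the front of the pin. Pressed down at its outer end (about 2 N to start, 5 N to bottom, 14 mm travel) it draws a hook off the lid's lip; the lid comes free at about 0.19 rad. A spring returns it
- narrow_tab_press (a point): where to press the narrower case's tab: middle of the tongue's top, 40 mm in front of the pin, 108 mm in front of the case's origin, 26 mm above the worktop at rest; press straight down. Moves with the tab
- narrow_lid (a joint): lid of the narrower case, angle in rad: 0 shut and hooked, 1.9 fully open against its stop (leaning back past upright). Once unhooked a spring under it lifts it in under a second to about 1.0 rad and holds it there, no further; from there it takes less than 1 N at the front edge to push it on; past about 1.6 rad it falls open by its own weight and stays
- narrow_lid_front (a point): middle of the lid's front edge on its underside, 112 mm from the hinge line; moves with the lid (52 mm up when shut, about 145 mm up when sprung up). A lip 8 mm long and 24 mm wide projects beyond it. Lid plate 4 mm thick, 94 mm wide, with an 8 mm skirt at front and sides. Its frame turns with the lid: z is the lid's outward (top) side, -x from hinge to front
- narrow_hinge (a point): middle of the narrower case's lid hinge line, 55 mm behind the case's origin, 46 mm above the worktop; the hinge turns about the case's y
- seated_a: mounted specimen, a 30 mm resin disc 19 mm high, lying loose inside the wider case, on its 4 mm floor; origin at the centre of its underside
- seated_b: mounted specimen, a 30 mm resin disc 15 mm high, lying loose inside the wider case, on its 4 mm floor; origin at the centre of its underside
- loose_specimen_mid (a point): centre of a loose bystander: mounted specimen, a black resin disc 30 mm wide, 18 mm high, on the worktop nearer the robot than the cases
- yellow_jar_mid (a point): centre of a loose bystander: small sample jar with a yellow cap, 38 mm wide, 48 mm high, behind the cases
- small_objective_mid (a point): centre of a loose bystander: small microscope objective standing upright, 26 mm wide, 41 mm high, behind the cases, left of the jar

How it is judged:
By the outcome, as a careful person would: the job done as asked, in the order asked, and still so for the second after the job is handed in, with the robot touching nothing.
It also fails if it takes over 35 s, if anything falls off the work surface, if the arm or the gripper's body presses on something with over 40 N, if the wrist force passes 120 N, or if a joint passes its speed limit or range.

## Robot

A 6-joint arm with a two-finger parallel gripper is mounted at the origin on a cart in front of the work surface, level with it; the furniture and walls round the work are solid. World frame = base frame: x ahead of the robot, y to its left, z up, the work surface at z = 0. Lengths are in mm, angles in rad, forces in N, time in s.
With the tool pointing down it reaches from about 400 to 825 mm from the base axis. Payload 7 kg.
Tool frame: the origin (TCP) lies at the very end of the fingers, on their centre line; the grasp point (between the pads) lies 19 mm behind it (env.tcp_to_grasp is the x of the grasp point in the tool frame, in mm); x points along the fingers, z is the direction in which the jaws open and shut, and the axes are right-handed (so a half turn about x gives the same grasp; the last joint's range is limited). The gripper opens to 88 mm and grips with 3 to 60 N. Pads are 19 mm wide; open, the fingers measure 130 mm over their backs; the gripper's body (78 mm by 193 mm) begins 47 mm behind the grasp point.
Start: joints at [1.455, 0.359, 0.012, 0, -1.224, -0.288], TCP at [265.224, 620.686, 226.561] pointing down, gripper open.
Joint ranges: [-3.07, 3.07], [-1.43, 2.12], [-1.02, 1.25], [-3.03, 1.67], [-3.05, -0], [-3.03, 3.03]. Speed limits (rad/s): [2.39, 2.39, 3.01, 3.14, 3.14, 3.14].

## Interface

Orientations are given as a 3x3 rotation matrix whose columns are the frame's x, y, z axes.
In Python, from plant import env gives the robot as it stands.
- The arm moves only by the tool step_arm, never from a script. Its argument "moves" is text: rows parted by semicolons, each of 7 numbers parted by spaces: the finger opening in m, from 0 to 0.0876, then the shift along the tool's x, y, z in m, then the turn, a rotation vector about the tool's x, y, z in rad. A call has 1 to 12 rows; each row is the pose to reach, as a shift and turn from the pose commanded when the call began, along the tool's axes at that moment; what a row does not reach only later rows make up. A row lasts 1/12 s, in which the tool goes at most 41.7 mm and 7.16 degrees, less where a joint would pass 70% of its speed; a pose out of reach is approached as far as the arm can. A call with a gripper value outside its range is refused whole. The fingers move at their own pace and stop on an object; "newtons" is the grip in N (left out, the last holds). Time passes only in rows, so rows that repeat a pose let the fingers close. It gives the time, the measured TCP pose, the force and the opening at its end, in the units of the state.
- env.get_obs(): the state, without advancing time (a new reading comes with each control period).
- env.capture(name): name is "scene" or "top" or "wrist"; returns (picture, depth): 400x640x3 uint8, red, green, blue; 400x640 float32, mm along the optical axis (not along the pixel's ray), 0 where there is no reading.
- env.calibration(name): a dict with "K" (3x3 intrinsics, pixels), "world_to_cam" (4x4, takes a point from world to camera coordinates); the wrist camera has in their place "hand_eye" (4x4, takes a point from camera to tool coordinates, whose origin is the TCP and whose axes are the tool frame's). Camera axes: x right, y down, z forward; pixel columns grow to the right and rows downward; lengths in mm; the calibration is good to about 2 mm. The wrist camera is an equidistant fisheye: a pixel r from the principal point sees the ray r / f radians off the axis. A picture is of the moment at which its call begins: read the wrist's pose just before it. calibration takes no time and is no camera call.
- env.close_job(): hands the job in, once; it reports no verdict.
The state is a dict: "t": time; "joints": joint angles; "qvel": joint speeds; "effort": joint torques, N m; "eef_pos": TCP position; "eef_rot": TCP orientation; "ft_force": force on the tool from outside, world axes, zero at the start; "ft_torque": the same for the moment, N m; "grip_width": opening from 0.0 (shut) to 1.0 (fully open).
Only numpy, scipy, OpenCV 4.12 (cv2) and the standard library are available. Lean on these libraries where they do the work, as an engineer would, in place of code of your own. Each camera call takes 0.05 s, during which the arm holds its last target.

## Working session

There is one attempt and no reset: what is moved stays moved. The work goes in short steps, Python scripts to look and compute and a tool call to move; the robot and the scene stay as the last step left them, time stands still between calls to the robot, and variables do not carry over. Pictures are saved under pics/ and viewed, and the job is handed in when it is done.

Besides the shell and the picture viewer there is one more tool, called after "Call:" as name(argument=value, ...) on one line, values as JSON. step_arm: Moves the arm, as the interface text tells. Its arguments: {"type":"object","properties":{"moves":{"type":"string"},"newtons":{"type":"number"}},"required":["moves"]}

```bash
ls; mkdir -p pics
python3 - <<'E'
from plant import env
import cv2,numpy as np
o=env.get_obs();print(o['t'],o['eef_pos'],np.round(o['eef_rot'],3),o['ft_force'],env.tcp_to_grasp)
for n in("scene","top"):
    p,d=env.capture(n);np.savez(f'{n}0.npz',p=p,d=d);cv2.imwrite(f'pics/{n}0.png',p[:,:,::-1]);c=env.calibration(n);print(n,c)
E
```

```text
pics
0.0 [265.04107848 620.27011281 225.62513929] [[-0.001  0.92  -0.393]
 [-0.002 -0.393 -0.92 ]
 [-1.     0.     0.002]] [-0.3679249  -0.14745507 -0.23909807] -18.8
scene {'K': array([[471.90175415,   0.        , 317.39726101],
       [  0.        , 471.90175415, 195.64463002],
       [  0.        ,   0.        ,   1.        ]]), 'world_to_cam': array([[ 7.00621077e-01, -7.13384782e-01, -1.45690824e-02,
        -2.22600240e+02],
       [-5.67572014e-01, -5.44810625e-01, -6.17287123e-01,
         4.27235492e+02],
       [ 4.32425849e-01,  4.40753373e-01, -7.86603044e-01,
         5.96344642e+02],
       [ 0.00000000e+00,  0.00000000e+00,  0.00000000e+00,
         1.00000000e+00]])}
top {'K': array([[398.65575644,   0.        , 313.31593179],
       [  0.        , 398.65575644, 198.62707481],
       [  0.        ,   0.        ,   1.        ]]), 'world_to_cam': array([[ 6.55605900e-03, -9.99974986e-01, -2.65439488e-03,
         2.08870836e+02],
       [-9.97117343e-01, -6.33662018e-03, -7.56098703e-02,
         5.09450247e+02],
       [ 7.55911591e-02,  3.14244594e-03, -9.97133944e-01,
         8.64255826e+02],
       [ 0.00000000e+00,  0.00000000e+00,  0.00000000e+00,
         1.00000000e+00]])}
```

View pics/scene0.png

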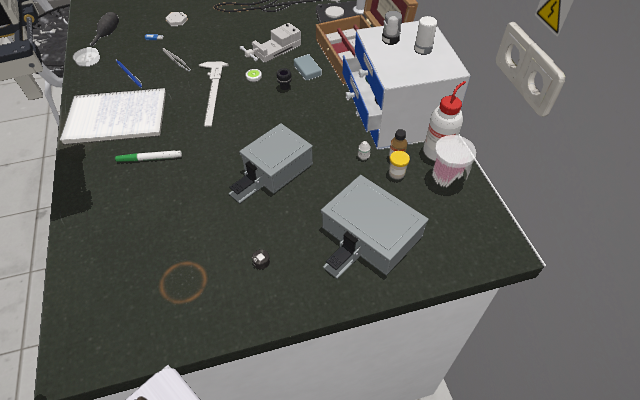

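View pics/top0.png

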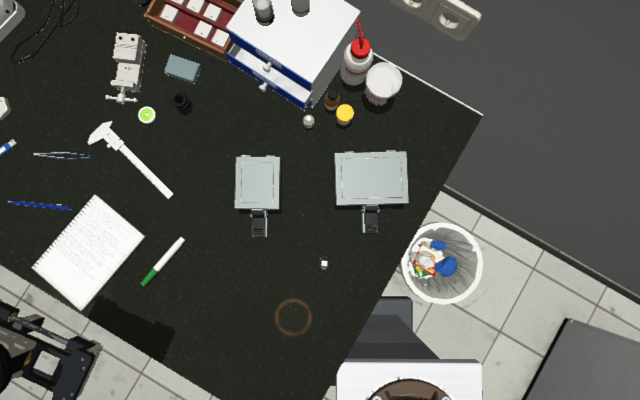

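```bash
cat > h.py <<'E'
import numpy as np,cv2
from plant import env
def cloud(n,d):
    c=env.calibration(n);K=c['K'];T=np.linalg.inv(c['world_to_cam'])
    v,u=np.mgrid[:400,:640]
    P=np.stack([(u-K[0,2])/K[0,0]*d,(v-K[1,2])/K[1,1]*d,d],-1)
    return P@T[:3,:3].T+T[:3,3]
E
python3 - <<'E'
from h import *
for n in('top','scene'):
    z=np.load(n+'0.npz');P=cloud(n,z['d'])
    m=(P[...,2]>45)&(P[...,2]<68)&(z['d']>0)&(P[...,0]>400)&(P[...,0]<720)&(P[...,1]>-100)&(P[...,1]<300)
    k,l,s,c=cv2.connectedComponentsWithStats(m.astype(np.uint8))
    for i in range(1,k):
        if s[i,4]>300:
            q=P[l==i]; r=cv2.minAreaRect(q[:,:2].astype(np.float32)); print(n,s[i],c[i],np.median(q[:,2]),r)
    g=(z['d']>0)&(abs(P[...,2])<8)&(P[...,0]>350)&(P[...,0]<700)&(abs(P[...,1])<150);print('ground',np.median(P[g][:,2]))
z=np.load('top0.npz');P=cloud('top',z['d'])
cv2.imwrite('pics/top0c.png',cv2.resize(z['p'][90:290,210:430,::-1],None,fx=3,fy=3,interpolation=cv2.INTER_NEAREST)[:600])
for v in range(200,240,3):print(v,np.round(P[v,371]),np.round(P[v,366]))
for u in range(355,388,2):print(u,np.round(P[222,u]))
E
```

```text
top [ 335  150   74   61 3881] [371.19376449 178.12754445] 56.706178484554016 ((547.0175170898438, 88.57286834716797), (129.29086303710938, 154.0675506591797), 1.9085986614227295)
top [272 155   8  54 378] [275.73015873 182.53174603] 56.17143411754233 ((542.447265625, 292.5957336425781), (115.28274536132812, 14.723238945007324), 0.08399670571088791)
ground 0.008926307959427504
scene [266 142  47  37 472] [288.95762712 159.79237288] 55.67732116973616 ((539.33984375, 291.6702575683594), (16.444774627685547, 112.81499481201172), 89.60977172851562)
scene [ 321  175  108   88 4893] [374.01798488 217.5642755 ] 56.674607395897056 ((544.701416015625, 88.39030456542969), (127.5583267211914, 155.179931640625), 1.9508657455444336)
ground 0.05805984596190683
200 [503.  90.  57.] [503. 100.  57.]
203 [497.  90.  56.] [497. 100.  56.]
206 [491.  89.  52.] [493.  93.   3.]
209 [484.  89.  55.] [484.  99.  46.]
212 [479.  85.  26.] [479.  96.  24.]
215 [472.  85.  25.] [472.  97.  28.]
218 [466.  86.  29.] [466.  96.  24.]
221 [459.  85.  24.] [459.  97.  28.]
224 [453.  85.  25.] [453.  96.  25.]
227 [446.  86.  27.] [446.  96.  26.]
230 [440.  86.  26.] [440.  96.  25.]
233 [433.  82.   0.] [433.  93.   1.]
236 [426.  82.   0.] [426.  93.   3.]
239 [419.  82.   1.] [419.  93.   0.]
355 [457. 118.   2.]
357 [457. 113.   0.]
359 [457. 109.  -1.]
361 [457. 104.  -2.]
363 [457. 101.   8.]
365 [457.  96.   6.]
367 [457.  94.  26.]
369 [457.  90.  27.]
371 [457.  86.  27.]
373 [457.  81.  23.]
375 [457.  76.  24.]
377 [458.  69.   6.]
379 [458.  63.  -2.]
381 [458.  59.   1.]
383 [458.  54.  -3.]
385 [458.  50.   0.]
387 [458.  46.   2.]
```

View pics/top0c.png

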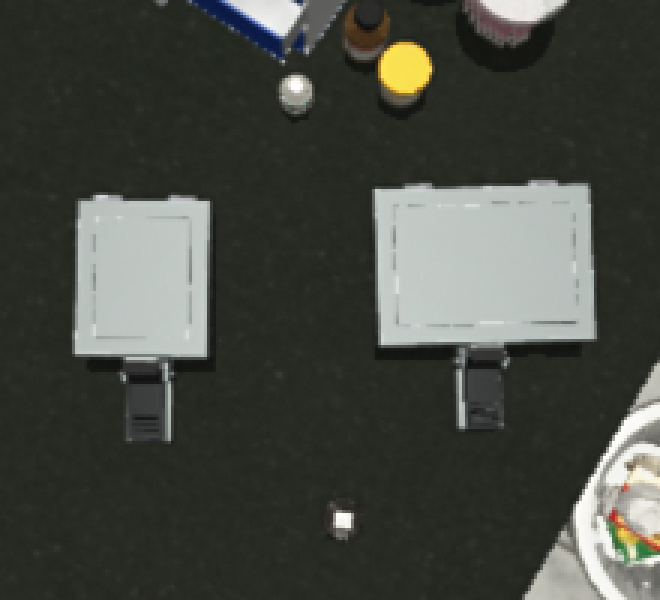

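```bash
cat >> h.py <<'E'
from scipy.spatial.transform import Rotation as R
YAW=0.033
def plan(target,tilt,flip=1):
    o=env.get_obs();Rm=o['eef_rot'];p=o['eef_pos']
    f=np.array([np.cos(YAW),np.sin(YAW),0]);l=np.array([-np.sin(YAW),np.cos(YAW),0]);u=np.array([0,0,1.])
    x=np.sin(tilt)*f-np.cos(tilt)*u; z=flip*l; y=np.cross(z,x)
    T=np.stack([x,y,z],1)
    print('t',o['t'],'p',np.round(p,1),'F',np.round(o['ft_force'],1))
    print('shift m',np.round(Rm.T@(np.array(target)-p)/1000,4),'rv',np.round(R.from_matrix(Rm.T@T).as_rotvec(),4))
E
python3 - <<'E'
from h import *
for n in('top','scene'):
    z=np.load(n+'0.npz');P=cloud(n,z['d'])
    m=(P[...,2]>48)&(P[...,2]<66)&(z['d']>0)&(P[...,0]>400)&(P[...,0]<720)&(P[...,1]>0)&(P[...,1]<180)
    q=P[m];c,s=np.cos(YAW),np.sin(YAW)
    a=q[:,0]*c+q[:,1]*s;b=-q[:,0]*s+q[:,1]*c
    bb=np.arange(b.min(),b.max(),10);print(n,b.min(),b.max())
    print([(round(t+5),round(a[(b>=t)&(b<t+10)].min()),round(a[(b>=t)&(b<t+10)].max())) for t in bb[:-1]])
    m=(P[...,2]>18)&(P[...,2]<34)&(z['d']>0)&(P[...,0]>420)&(P[...,0]<490)&(P[...,1]>40)&(P[...,1]<130)
    q=P[m];a=q[:,0]*c+q[:,1]*s;b=-q[:,0]*s+q[:,1]*c;print('tab a,b',a.min(),a.max(),np.percentile(b,[1,50,99]),np.median(q[:,2]))
plan([445,85,80],0.3,1);plan([445,85,80],0.3,-1)
E
```

```text
top -6.552987917625437 155.56611937645374
[(-2, 500, 610), (8, 498, 610), (18, 498, 613), (28, 498, 614), (38, 498, 612), (48, 499, 609), (58, 486, 609), (68, 486, 609), (78, 485, 610), (88, 498, 610), (98, 498, 611), (108, 498, 715), (118, 498, 718), (128, 499, 718), (138, 499, 724), (148, 499, 725)]
tab a,b 439.730638148398 492.94690049363146 [54.35614143 70.90419221 87.32602582] 26.328029029481627
scene -7.271068289107596 155.39051295703484
[(-2, 497, 609), (8, 497, 609), (18, 496, 610), (28, 497, 611), (38, 497, 609), (48, 497, 609), (58, 484, 608), (68, 484, 610), (78, 484, 610), (88, 485, 609), (98, 496, 610), (108, 496, 711), (118, 497, 714), (128, 496, 714), (138, 496, 724), (148, 497, 725)]
tab a,b 437.96939031038767 491.8204165653544 [52.69736548 69.01077317 85.11557451] 26.44961452954624
t 0.1 p [265.1 620.3 225.7] F [ 0.   0.4 -0.5]
shift m [0.1464 0.3758 0.4213] rv [ 2.6778  0.405  -0.0919]
t 0.1 p [265.1 620.3 225.7] F [ 0.   0.4 -0.5]
shift m [0.1464 0.3758 0.4213] rv [-0.4334  0.067   0.2954]
```

Run:
```python
from h import *
plan([447,85,170],0.3,-1)
```

```text
t 0.1 p [265.1 620.3 225.7] F [ 0.   0.4 -0.5]
shift m [0.0564 0.3777 0.4206] rv [-0.4334  0.067   0.2954]
```

Call:
step_arm(moves="0 0.056 0.378 0.421 -0.433 0.067 0.295;0 0.056 0.378 0.421 -0.433 0.067 0.295;0 0.056 0.378 0.421 -0.433 0.067 0.295;0 0.056 0.378 0.421 -0.433 0.067 0.295;0 0.056 0.378 0.421 -0.433 0.067 0.295;0 0.056 0.378 0.421 -0.433 0.067 0.295;0 0.056 0.378 0.421 -0.433 0.067 0.295;0 0.056 0.378 0.421 -0.433 0.067 0.295;0 0.056 0.378 0.421 -0.433 0.067 0.295;0 0.056 0.378 0.421 -0.433 0.067 0.295;0 0.056 0.378 0.421 -0.433 0.067 0.295;0 0.056 0.378 0.421 -0.433 0.067 0.295")

```text
t: 1.1
eef_pos: [425.3, 147.6, 177.3]
eef_rot: [[0.296, 0.955, 0.034], [0.012, 0.031, -0.999], [-0.955, 0.296, -0.002]]
ft_force: [1.7, 0.6, 0.1]
grip_width: 0.15
```

Run:
```python
from h import *
o=env.get_obs();print(np.round(o['joints'],3),np.round(o['eef_rot'],3),o['grip_width'])
plan([447,85,110],0.3,-1)
```

```text
[ 0.972 -0.166 -0.89   0.378 -0.7    0.359] [[ 0.296  0.955  0.034]
 [ 0.012  0.031 -0.999]
 [-0.955  0.296 -0.002]] 0.15042845142639089
t 1.1 p [425.3 147.6 177.3] F [1.7 0.6 0.1]
shift m [ 0.0699 -0.0011  0.0634] rv [-0.     -0.0022 -0.0007]
```

Call:
step_arm(moves="0 0.035 0 0.032 0 0 0;0 0.065 0 0.06 0 0 0;0 0.065 0 0.06 0 0 0;0 0.065 0 0.06 0 0 0;0 0.065 0 0.06 0 0 0")

```text
t: 1.52
eef_pos: [446.7, 89.8, 115.1]
eef_rot: [[0.295, 0.955, 0.031], [0.01, 0.03, -1.0], [-0.955, 0.295, -0.001]]
ft_force: [0.5, -0.2, -0.2]
grip_width: 0.005
```

Run:
```python
from h import *
o=env.get_obs();print(np.round(o['joints'],3),np.round(o['eef_rot'],3),o['grip_width'])
plan([447,85,50],0.3,-1)
p,d=env.capture('scene');cv2.imwrite('pics/s1.png',p[:,:,::-1])
p,d=env.capture('wrist');cv2.imwrite('pics/w1.png',p[:,:,::-1])
```

```text
[ 0.768 -0.072 -1.011  0.472 -0.45   0.426] [[ 0.295  0.955  0.031]
 [ 0.01   0.03  -1.   ]
 [-0.955  0.295 -0.001]] 0.00531821367988989
t 1.5167 p [446.7  89.8 115.1] F [ 0.5 -0.2 -0.2]
shift m [ 0.0623 -0.0191  0.0049] rv [-0.0018 -0.0002  0.0003]
```

View pics/s1.png

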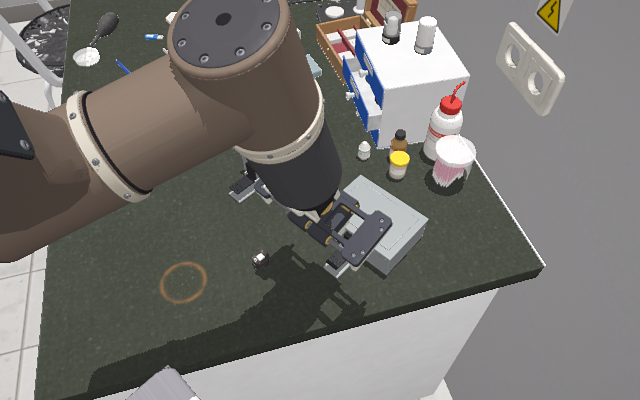

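View pics/w1.png

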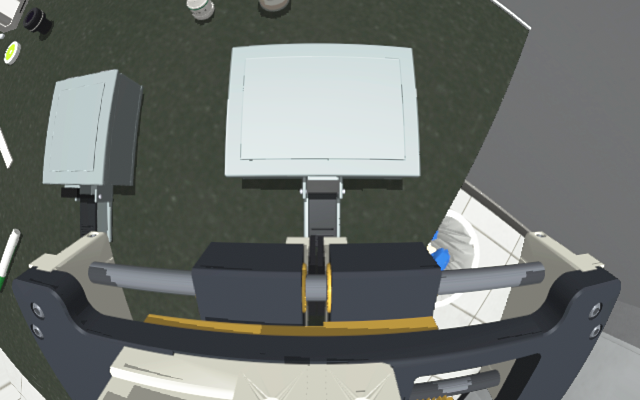

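Run:
```python
from h import *
plan([446.5,85,45],0.15,-1)
```

```text
t 1.6167 p [447.   91.5 115.9] F [-0.7  0.8  0.6]
shift m [ 0.0675 -0.0217  0.0067] rv [ 0.0004 -0.0023 -0.1512]
```

Call:
step_arm(moves="0 0.034 -0.011 0.003 0 0 -0.075;0 0.067 -0.022 0.006 0 0 -0.15;0 0.067 -0.022 0.006 0 0 -0.15;0 0.067 -0.022 0.006 0 0 -0.15;0 0.067 -0.022 0.006 0 0 -0.15;0 0.067 -0.022 0.006 0 0 -0.15")

```text
t: 2.12
eef_pos: [445.9, 85.4, 46.6]
eef_rot: [[0.153, 0.988, 0.034], [0.008, 0.034, -0.999], [-0.988, 0.153, -0.003]]
ft_force: [0.2, -0.5, -0.0]
grip_width: 0.009
```

Run:
```python
from h import *
o=env.get_obs();print(np.round(o['joints'],3),np.round(o['eef_rot'],3),o['grip_width'])
plan([446.5,85,30],0.15,-1)
p,d=env.capture('wrist');cv2.imwrite('pics/w2.png',p[:,:,::-1])
```

```text
[ 0.7    0.124 -0.906  0.225 -0.426  0.706] [[ 0.153  0.988  0.034]
 [ 0.008  0.034 -0.999]
 [-0.988  0.153 -0.003]] 0.008945280252255569
t 2.1167 p [445.9  85.4  46.6] F [ 0.2 -0.5 -0. ]
shift m [ 0.0165 -0.0019  0.0005] rv [ 0.001  -0.0034 -0.0039]
```

View pics/w2.png

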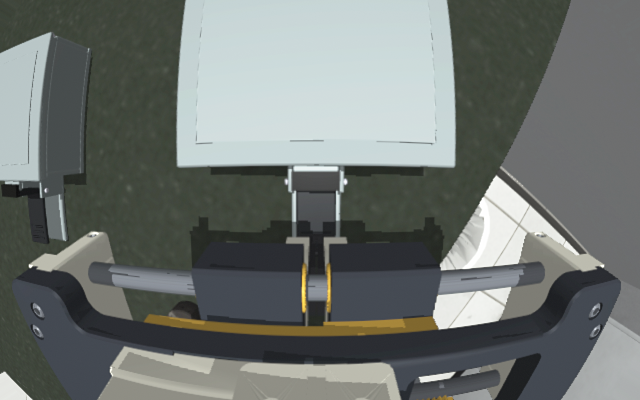

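Call:
step_arm(moves="0 0.01 -0.0015 0 0 0 0;0 0.018 -0.003 0 0 0 0;0 0.021 -0.003 0 0 0 0;0 0.024 -0.0035 0 0 0 0;0 0.027 -0.004 0 0 0 0;0 0.03 -0.0045 0 0 0 0;0 0.03 -0.0045 0 0 0 0;0 0.03 -0.0045 0 0 0 0")

```text
t: 2.83
eef_pos: [446.6, 85.3, 15.1]
eef_rot: [[0.152, 0.988, 0.033], [0.008, 0.032, -0.999], [-0.988, 0.152, -0.003]]
ft_force: [1.3, 0.1, 6.9]
grip_width: 0.007
```

Run:
```python
from h import *
o=env.get_obs();print(np.round(o['joints'],3))
plan([446.5,85,45],0.15,-1)
p,d=env.capture('wrist');cv2.imwrite('pics/w3.png',p[:,:,::-1])
```

```text
[ 0.686  0.19  -0.964  0.303 -0.307  0.634]
t 2.8333 p [446.6  85.3  15.1] F [1.3 0.1 6.9]
shift m [-0.0295  0.0044  0.0002] rv [-0.0001 -0.0029 -0.0024]
```

View pics/w3.png

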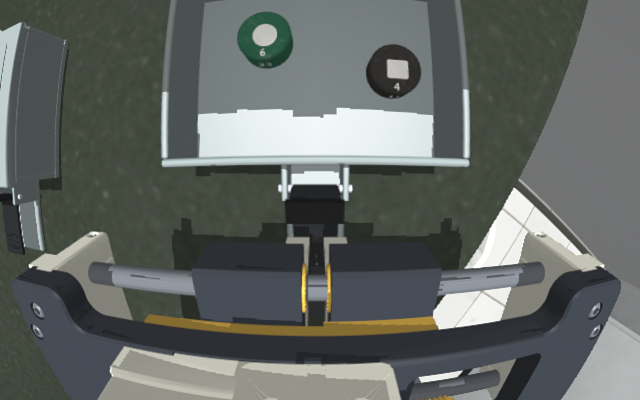

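Call:
step_arm(moves="0 -0.02 0.003 0 0 0 0;0 -0.05 0.0075 0 0 0 0;0 -0.08 0.012 0 0 0 0;0 -0.104 0.016 0 0 0 0;0 -0.104 0.016 0 0 0 0;0 -0.104 0.016 0 0 0 0;0 -0.104 0.016 0 0 0 0")

```text
t: 3.47
eef_pos: [445.4, 84.0, 119.2]
eef_rot: [[0.149, 0.988, 0.032], [0.006, 0.032, -0.999], [-0.989, 0.149, -0.002]]
ft_force: [-1.0, -0.5, -0.1]
grip_width: 0.007
```

Run:
```python
from h import *
o=env.get_obs();print(np.round(o['joints'],3))
# push goal: a = origin+55+.. ; centre line b=70.5
c,s=np.cos(YAW),np.sin(YAW)
for da in(-40,30,75):
    a=554.5+da;plan([a*c-70.5*s,a*s+70.5*c,122],0.15,-1)
p,d=env.capture('scene');cv2.imwrite('pics/s4.png',p[:,:,::-1])
P=cloud('scene',d);m=(P[...,2]>60)&(P[...,2]<175)&(P[...,0]>500)&(P[...,0]<640)&(P[...,1]>0)&(P[...,1]<165)
q=P[m];print(len(q),q.min(0),q.max(0))
```

```text
[ 0.704  0.002 -0.782  0.148 -0.673  0.788]
t 3.4667 p [445.4  84.  119.2] F [-1.  -0.5 -0.1]
shift m [ 0.0072  0.0662 -0.0013] rv [-0.0009 -0.0016 -0.0001]
t 3.4667 p [445.4  84.  119.2] F [-1.  -0.5 -0.1]
shift m [ 0.0176  0.1354 -0.0014] rv [-0.0009 -0.0016 -0.0001]
t 3.4667 p [445.4  84.  119.2] F [-1.  -0.5 -0.1]
shift m [ 0.0244  0.1799 -0.0014] rv [-0.0009 -0.0016 -0.0001]
565 [542.26350045  11.0287742   60.22824543] [608.98453629 164.50713555 150.34622846]
```

View pics/s4.png

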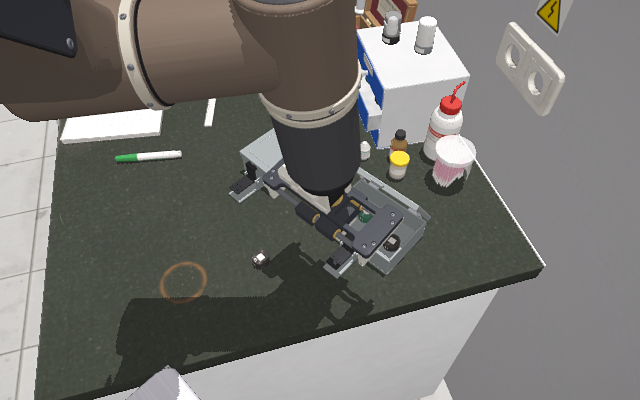

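Call:
step_arm(moves="0 0.003 0.03 -0.001 0 0 0;0 0.006 0.055 -0.001 0 0 0;0 0.008 0.07 -0.001 0 0 0;0 0.01 0.082 -0.001 0 0 0;0 0.012 0.094 -0.001 0 0 0;0 0.013 0.106 -0.001 0 0 0;0 0.015 0.118 -0.001 0 0 0;0 0.017 0.13 -0.001 0 0 0;0 0.019 0.142 -0.001 0 0 0;0 0.021 0.154 -0.001 0 0 0;0 0.022 0.165 -0.001 0 0 0;0 0.022 0.165 -0.001 0 0 0")

```text
t: 4.52
eef_pos: [613.1, 90.4, 120.3]
eef_rot: [[0.147, 0.989, 0.032], [0.005, 0.032, -0.999], [-0.989, 0.147, 0.0]]
ft_force: [1.4, 0.5, -0.4]
grip_width: 0.006
```

Run:
```python
from h import *
o=env.get_obs();print(np.round(o['joints'],3))
plan([446.5,85,130],0.15,-1)
p,d=env.capture('scene');cv2.imwrite('pics/s5.png',p[:,:,::-1])
p,d=env.capture('wrist');cv2.imwrite('pics/w5.png',p[:,:,::-1])
```

```text
[ 0.503  0.276 -0.422  0.099 -0.743  1.032]
t 4.5167 p [613.1  90.4 120.3] F [ 1.4  0.5 -0.4]
shift m [-0.0341 -0.1634  0.    ] rv [-0.0007  0.0002  0.0023]
```

View pics/s5.png

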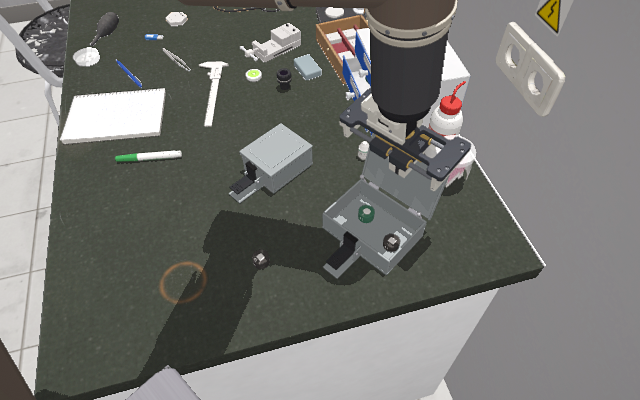

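View pics/w5.png

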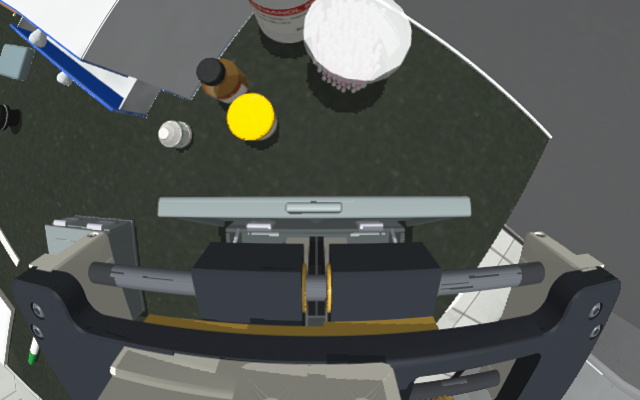

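The lid has passed upright (edge at wrist row 205) and the specimens are in place. I'll push 12 mm further and then withdraw.

Call:
step_arm(moves="0 0.001 0.006 0 0 0 0;0 0.002 0.012 0 0 0 0;0 0.002 0.012 0 0 0 0;0 0.002 0.012 0 0 0 0;0 -0.005 -0.01 0 0 0 0;0 -0.015 -0.04 0 0 0 0;0 -0.025 -0.07 0 0 0 0;0 -0.035 -0.1 0 0 0 0;0 -0.05 -0.13 0 0 0 0;0 -0.06 -0.16 0 0 0 0;0 -0.06 -0.16 0 0 0 0;0 -0.06 -0.16 0 0 0 0")

```text
t: 5.62
eef_pos: [444.2, 85.4, 159.0]
eef_rot: [[0.152, 0.988, 0.034], [0.009, 0.033, -0.999], [-0.988, 0.152, -0.004]]
ft_force: [0.6, 0.6, 0.2]
grip_width: 0.009
```

Run:
```python
from h import *
o=env.get_obs();print(o['t'],o['ft_force'])
for n in('scene','top'):
    p,d=env.capture(n);cv2.imwrite(f'pics/{n}6.png',p[:,:,::-1]);np.savez(n+'6.npz',p=p,d=d)
    P=cloud(n,d);c,s=np.cos(YAW),np.sin(YAW);a=P[...,0]*c+P[...,1]*s-554.5;b=-P[...,0]*s+P[...,1]*c-70.5
    m=(d>0)&(P[...,2]>65)&(P[...,2]<175)&(a>20)&(a<115)&(abs(b)<65);x,z=a[m],P[...,2][m];print(n,m.sum())
    for h in range(65,175,15):
        k=(z>=h)&(z<h+15)
        if k.any():print(h,round(z[k].mean()),round(np.median(x[k]),1),'ang',round(np.arctan2(np.median(z[k])-46,55-np.median(x[k])),2))
```

```text
5.6167 [0.63018858 0.61980567 0.24591011]
scene 3236
65 73 70.5 ang 2.09
80 87 75.6 ang 2.03
95 102 80.7 ang 2.0
110 117 86.0 ang 1.98
125 133 91.0 ang 1.96
140 148 93.8 ang 1.93
155 158 95.4 ang 1.92
top 1671
65 73 70.7 ang 2.1
80 88 76.1 ang 2.04
95 103 81.1 ang 2.0
110 118 86.2 ang 1.98
125 132 91.3 ang 1.97
140 151 94.8 ang 1.93
155 158 96.1 ang 1.92
```

View pics/scene6.png

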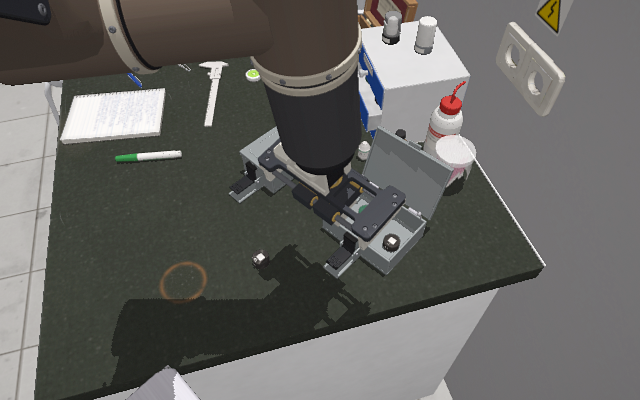

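View pics/top6.png

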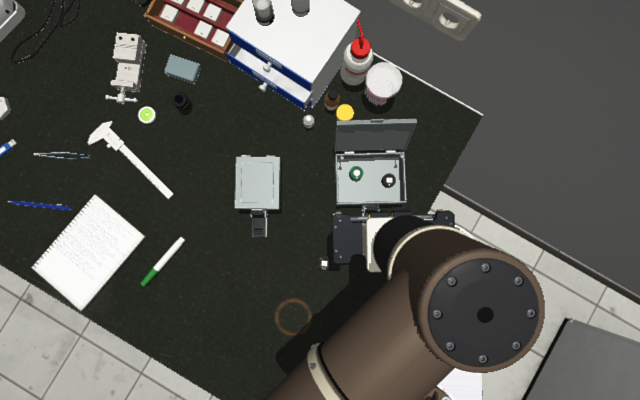

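Run:
```python
from plant import env
o=env.get_obs();print(o['t'],abs(o['qvel']).max(),o['ft_force']);print(env.close_job())
```

```text
5.7167 0.029571129777299886 [ 0.10536497 -0.17631008  0.22446622]
the job is handed in; nothing more can be done
None
```

The wider case is open: I pressed its release tab down with the closed fingers (about 7 N at the end) and the lid sprang up. I then pushed the lid's front edge back until it fell fully open, withdrew the arm clear and handed the job in at about 5.7 s.

**Lid:** after I withdrew, the scene and top depth images agreed. The slope of the lid surface corresponds to about 1.9 rad, its stop, with nothing holding it. The cruder angles taken from hinge-line points read 1.92 to 2.1, because they measure the lid surface rather than the hinge plane.

**Surroundings:** in the last pictures the narrow case is shut, both specimens lie in the wider case, and the loose specimen, jar and objective look unmoved. I checked these by eye only. I did not re-measure whether the wider case itself had shifted, but it looks in place.

**Forces:** the wrist read about 0 N at hand-in, so the arm was touching nothing. No check failed.

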